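# Centre the crucible on the furnace pedestal

## Robot

A 6-joint arm with a two-finger parallel gripper is mounted at the origin on the work surface. World frame = base frame: x ahead of the robot, y to its left, z up, the work surface at z = 0. Lengths are in m, angles in rad, forces in N, time in s.
With the tool pointing down it reaches from about 0.3 to 0.875 m from the base axis. Payload 6.4 kg.
Tool frame: the origin (TCP) lies on the centre line of the jaws, within the pads' length; the fingertips stand 11 mm ahead of it and the grasp point (between the pads) lies 8 mm behind it; z points along the fingers, x is the direction in which the jaws open and shut, and the axes are right-handed (so a half turn about z gives the same grasp; the last joint's range is limited). The gripper opens to 88 mm and grips with 3 to 60 N. Pads are 18 mm wide; open, the fingers measure 123 mm over their backs; the gripper's body (75 mm by 187 mm) begins 45 mm behind the grasp point.
Start: joints at [-1.345, 0.181, 1.607, -0, 1.354, -0.206], TCP at [0.241, -0.522, 0.25] pointing down, gripper open.
Joint ranges: [-2.99, 2.99], [-0.89, 2.07], [0.3, 2.58], [-1.14, 4.28], [0, 2.63], [-3.12, 3.12]. Speed limits (rad/s): [2.57, 2.57, 3.01, 3.14, 3.14, 3.14].

## Interface

Orientations are given as a rotation vector (axis times angle).
In Python, from rig import get_obs, get_image, sign_off gives the robot as it stands.
- The arm moves only by the tool send_rows, never from a script. Its argument "deltas" is a list that holds one entry, the list of rows, each a list of 4 numbers: the shift along the tool's x, y, z in cm, then the turn about the tool's z in degrees. A call has 1 to 10 rows; each row is the pose to reach, as a shift and turn from the pose commanded when the call began, along the tool's axes at that moment; what a row does not reach only later rows make up. A row lasts 1/12 s, in which the tool goes at most 41.7 mm and 7.16 degrees, less where a joint would pass 70% of its speed; a pose out of reach is approached as far as the arm can. A call with a gripper value outside its range is refused whole. "grip" is the gripper command: -1 is fully open, 1 is shut, values between are in proportion, set as the call begins (left out, the last holds). The fingers move at their own pace and stop on an object; "newtons" is the grip in N (left out, the last holds). Time passes only in rows, so rows that repeat a pose let the fingers close. It gives the time, the measured TCP pose, the force and the opening at its end, in the units of the state.
- get_obs(): the state, without advancing time (a new reading comes with each control period).
- get_image(name): name is "side" or "top"; returns a dict with "color" (480x640x3 uint8, blue, green, red), "fx", "fy", "cx", "cy" (pixels), "T" (4x4, takes a point from camera to world coordinates). Camera axes: x right, y up, looking along -z (the intrinsics and any distortion apply to the point x, -y, -z); pixel columns grow to the right and rows downward; lengths in m; the calibration is good to about 2 mm. A picture is of the moment at which its call begins. There is no depth.
- sign_off(): hands the job in, once; it reports no verdict.
The state is a dict: "clock": time; "joint_pos": joint angles; "joint_velocities": joint speeds; "effort": joint torques, N m; "position": TCP position; "tool_rot": TCP orientation; "ft_force": force on the tool from outside, world axes, zero at the start; "torque": the same for the moment, N m; "grip_width": finger opening in m.
Only numpy, scipy, OpenCV 4.12 (cv2) and the standard library are available. Lean on these libraries where they do the work, as an engineer would, in place of code of your own. Each camera call takes 0.05 s, during which the arm holds its last target. There are 200 camera calls.

## Task

The narrow-footed crucible stands off-centre on the pedestal of the bell furnace: tap it lightly from outside with a fingertip, low down near its foot, until it stands upright in the middle of the pedestal with the same ledge showing all round, so that the bell can be lowered over it. Do not pinch it, put fingers into it, lift it or tip it, and leave everything else on the furnace base and bench where it is.

Things in the scene. Friction and masses are not known exactly. Their poses are not given: they have to be found in the camera images.
- crucible: fireclay crucible on the pedestal: 74 mm high, straight wall 48 mm across from 12 mm above the foot to the open rim (mouth 40 mm), rounding in below to a flat foot 34 mm across. Origin: centre of the foot's underside, z up. 90 to 175 g, loose, friction 0.5 to 0.7. Pushed slowly below 17 mm it slides and stops with the finger; pushed above 23 mm it may tip. Starts 12 to 18 mm off centre, any direction.
- pedestal_top (a point): centre of the flat top face of the pedestal, a fixed dark grey upright cylinder 72 mm in diameter and 40 mm high in the middle of the furnace base; the top face is level, 105 mm above the bench. A centred crucible shows a 12 mm ledge all round. z is up.
- furnace_base: fixed square base of the bell furnace, 240 x 240 mm, deck 55 mm above the bench, with a round hearth 184 mm across, its top 65 mm above the bench, and the pedestal in its middle; two guide pins 10 mm across reach 77 mm above the bench at (+104, +104) and (-104, -104) mm. Origin: centre of its underside on the bench, z up, x and y along its sides.
- bell: the furnace's bell, fixed for this job, parked to the left on split bricks: steel drum 180 mm in diameter, with grips and terminal box within 130 mm of its axis, 292 mm high over all. Origin under its axis on the bench. An obstacle.
- cover: fireclay crucible cover with a small knob, 50 mm in diameter, 20 mm high, lying on the deck of the furnace base near a corner. Origin at the centre of its underside. A bystander.
- cupel_a: cupel: low bone-ash cup, 38 mm across the top, 32 mm at the foot, 24 mm high, origin at the centre of its underside; on the deck of the furnace base near a corner. A bystander.
- cupel_b: cupel: low bone-ash cup, 38 mm across the top, 32 mm at the foot, 24 mm high, origin at the centre of its underside; on the bench to the right. A bystander.
- spare_crucible_a: spare crucible, same make and size as crucible, standing upright on the bench to the right of the furnace base; origin at the centre of its foot. A bystander.
- spare_crucible_b: second spare crucible, same make and size as crucible, standing upright on the bench to the right of the furnace base; origin at the centre of its foot. A bystander.
- tongs: steel crucible tongs lying flat on the bench at the far right, about 280 mm long and 90 mm wide, 12 mm high, pivot at the origin, jaws to +x. A bystander.

How it is judged:
By the outcome, as a careful person would: the job done as asked, in the order asked, and still so for the second after the job is handed in, with the robot touching nothing.
It also fails if it takes over 58 s, if anything falls off the work surface, if the arm or the gripper's body presses on something with over 40 N, if the wrist force passes 120 N, or if a joint passes its speed limit or range.

## Working session

There is one attempt and no reset: what is moved stays moved. The work goes in short steps, Python scripts to look and compute and a tool call to move; the robot and the scene stay as the last step left them, time stands still between calls to the robot, and variables do not carry over. Pictures are saved under pics/ and viewed, about 8 in all and at most 12, crops included, and the job is handed in when it is done.

Besides the shell and the picture viewer there is one more tool, called after "Call:" by a JSON object that holds its "method" and its "body", one argument or row to a line. send_rows: Moves the arm, as the interface text tells. Its arguments: {"type":"object","properties":{"deltas":{"type":"array"},"grip":{"type":"number"},"newtons":{"type":"number"}},"required":["deltas"]}

```bash
mkdir -p pics; ls; python3 - <<'E'
from rig import *
import cv2,numpy as np
for n in("top","side"):
    d=get_image(n);cv2.imwrite(f"pics/{n}0.png",d["color"]);print(n,{k:(np.round(v,4).tolist()) for k,v in d.items() if k!="color"})
o=get_obs();print(o)
E
```

```text
pics
top {'fx': 497.1471, 'fy': 497.1471, 'cx': 316.2829, 'cy': 245.6885, 'T': [[0.0154, 0.9854, -0.1694, 0.3393], [-0.9998, 0.0173, 0.0102, -0.038], [0.013, 0.1692, 0.9855, 1.4483], [0.0, 0.0, 0.0, 1.0]]}
side {'fx': 444.6639, 'fy': 444.6639, 'cx': 317.5892, 'cy': 241.9832, 'T': [[0.9659, 0.1504, -0.2109, 0.3258], [-0.2588, 0.5267, -0.8097, -0.8909], [-0.0107, 0.8366, 0.5477, 0.697], [0.0, 0.0, 0.0, 1.0]]}
{'clock': 0.1, 'joint_pos': array([-1.34529698e+00,  1.81434242e-01,  1.60787715e+00, -2.21881847e-05,
        1.35382779e+00, -2.06321722e-01]), 'joint_velocities': array([-0.00096194, -0.00234343, -0.00147641,  0.0001298 , -0.00074043,
       -0.00155988]), 'effort': array([ 5.46042029e-04, -4.34819376e+01, -3.42697442e+01,  7.03264447e-02,
        3.40487435e-02, -3.51307983e-05]), 'position': array([ 0.24054549, -0.52176034,  0.24893343]), 'tool_rot': array([-2.64488276e+00,  1.69336645e+00,  1.75738829e-03]), 'ft_force': array([-0.32030328,  0.30475523,  0.47045737]), 'torque': array([-0.02347669,  0.01227414, -0.02319507]), 'grip_width': 0.08790026561103118}
```

View pics/top0.png

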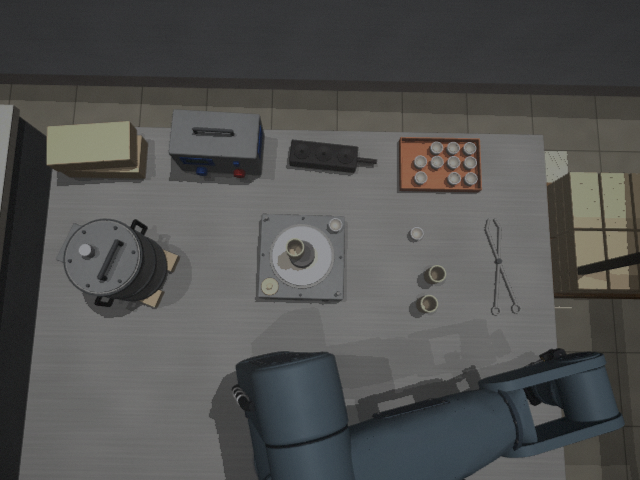

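View pics/side0.png

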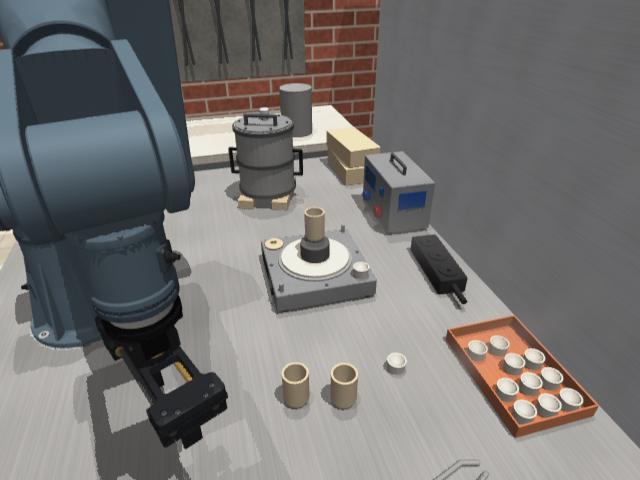

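The top view shows the crucible's rim near (296,248), up and to the left of the middle of the white hearth (about 302,256). In the side view the rim is near (315,213), the pedestal near (315,247) and the hearth near (316,258). Next I'll measure both by colour.

```bash
cat > h.py <<'E'
from rig import *
import cv2,numpy as np
from scipy.optimize import least_squares
def cast(d,uv,z):
    uv=np.atleast_2d(uv).astype(float)
    r=np.c_[(uv[:,0]-d["cx"])/d["fx"],-(uv[:,1]-d["cy"])/d["fy"],-np.ones(len(uv))]@d["T"][:3,:3].T
    o=d["T"][:3,3]; return (o+r*((z-o[2])/r[:,2])[:,None])[:,:2]
def proj(d,P):
    p=(np.atleast_2d(P)-d["T"][:3,3])@d["T"][:3,:3]
    return np.c_[d["cx"]-d["fx"]*p[:,0]/p[:,2],d["cy"]+d["fy"]*p[:,1]/p[:,2]]
def ring(c,r,z,n=72):
    a=np.linspace(0,2*np.pi,n,False);return np.c_[c[0]+r*np.cos(a),c[1]+r*np.sin(a),np.full(n,z)]
def circ(p,r,c0,loss="soft_l1"):
    return least_squares(lambda c:np.hypot(*(p-c).T)-r,c0,loss=loss,f_scale=.001)
def crop(d,c,s,k):
    u,v=np.round(proj(d,c)[0]).astype(int);return cv2.resize(d["color"][v-s:v+s,u-s:u+s],None,fx=k,fy=k,interpolation=cv2.INTER_CUBIC),(u-s,v-s)
E
python3 - <<'E'
from h import *
ims=[]
for n,uv in(("top",(302,256)),("side",(316,258))):
    d=get_image(n);c=cast(d,uv,.065)[0];print(n,c)
    hsv=cv2.cvtColor(d["color"],cv2.COLOR_BGR2HSV)
    m=((hsv[...,1]<45)&(hsv[...,2]>165)).astype(np.uint8)
    k,l,st,ce=cv2.connectedComponentsWithStats(m);i=1+np.argmax(st[1:,4]*(np.hypot(*(ce[1:]-uv).T)<25));print(st[i],ce[i])
    h=cv2.convexHull(max(cv2.findContours((l==i).astype(np.uint8),0,1)[0],key=len))[:,0]
    p=cast(d,h,.065);f=circ(p,.092,c);print("hearth",f.x,np.abs(f.fun).mean())
    for q,z in(((296,248) if n=="top" else (315,213),.179),):print("rim",cast(d,q,z))
    im,o=crop(d,[*c,.105],45,8 if 0 else 6);ims.append(im[:,:])
    for y,x in((q[1],q[0]),(q[1]+10,q[0])):print(d["color"][y,x],hsv[y,x])
cv2.imwrite("pics/c1.png",cv2.resize(np.hstack(ims),(800,400)))
E
```

```text
top [ 0.54691898 -0.0125412 ]Traceback (most recent call last):
  File "<stdin>", line 7, in <module>
    return _wrapfunc(a, 'argmax', axis=axis, out=out, **kwds)
    return bound(*args, **kwds)
ValueError: attempt to get argmax of an empty sequence
```

```bash
python3 - <<'E'
from h import *
ims=[]
for n,uv in(("top",(302,256)),("side",(316,258))):
    d=get_image(n);c=cast(d,uv,.065)[0]
    hsv=cv2.cvtColor(d["color"],cv2.COLOR_BGR2HSV)
    im,o=crop(d,[*c,.105],45,4);print(n,c,o);ims.append(im)
    q=(285,265) if n=="top" else (290,258)
    for s in(q,(330,q[1]),(296,248) if n=="top" else (315,213),(296,240) if n=="top" else(315,228),(308,262) if n=="top" else (315,247),(265,240)if n=="top" else (340,290)):print(s,hsv[s[1],s[0]])
cv2.imwrite("pics/c1.png",cv2.resize(np.hstack(ims),(800,400)))
E
```

```text
top [ 0.54691898 -0.0125412 ] (np.int64(257), np.int64(209))
(285, 265) [ 16  24 117]
(330, 265) [  0   0 119]
(296, 248) [ 18  49 105]
(296, 240) [24 33 78]
(308, 262) [30  3 86]
(265, 240) [105   5 110]
side [ 0.54673621 -0.02491487] (np.int64(271), np.int64(199))
(290, 258) [ 30  11 238]
(330, 258) [ 28  13 237]
(315, 213) [ 18  58 133]
(315, 228) [ 17  60 131]
(315, 247) [  8  10 102]
(340, 290) [60  3 83]
```

View pics/c1.png

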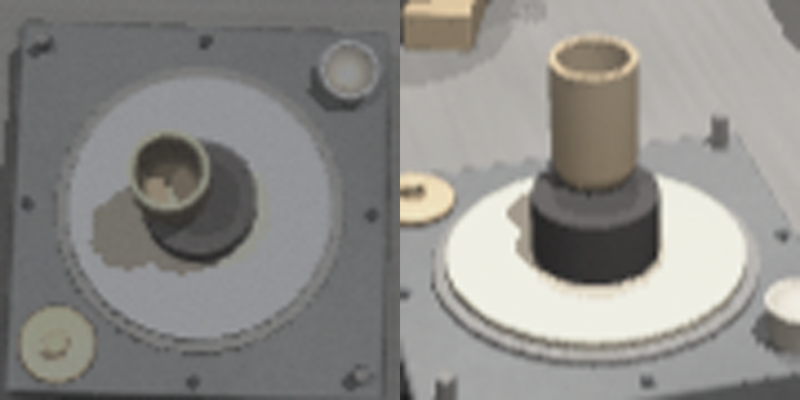

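The crops (4.44x) show the crucible upright. In the top view its rim is centred near (170,173), and the white hearth and dark pedestal near (200,208). In the side view the crucible is offset mainly away from the camera, with its foot at the rear of the pedestal.

```bash
cat > m.py <<'E'
from h import *
def comp(m,uv,rad):
    k,l,st,ce=cv2.connectedComponentsWithStats(m.astype(np.uint8))
    i=1+np.argmax(st[1:,4]*(np.hypot(*(ce[1:]-uv).T)<rad))
    c=max(cv2.findContours((l==i).astype(np.uint8),0,1)[0],key=len)
    return st[i],cv2.convexHull(c)[:,0],ce[i]
def edge_in(p,c0): # mask-pixel centres lie ~half a pixel inside; free radius absorbs it
    return least_squares(lambda q:np.hypot(*(p-q[:2]).T)-q[2],[*c0,.085],loss="soft_l1",f_scale=.0015)
def measure():
    for n in("top","side"):
        d=get_image(n);hsv=cv2.cvtColor(cv2.resize(d["color"],None,fx=4,fy=4,interpolation=cv2.INTER_LINEAR),cv2.COLOR_BGR2HSV).astype(int)
        up=lambda uv:(np.array(uv)+.5)*4-.5
        dn=lambda p:(p+.5)/4-.5
        uv=(302,256) if n=="top" else (316,258); c=cast(d,uv,.065)[0]
        w=(hsv[...,2]>(103 if n=="top" else 190))&(hsv[...,1]<30)
        W=np.zeros_like(w);a,b=up(uv).astype(int);W[b-160:b+160,a-160:a+160]=1
        st,h,_=comp(w&W,up(uv),40);f=edge_in(cast(d,dn(h),.065),c);H=f.x[:2];print(n,"hearth",f.x,np.abs(f.fun).mean(),st)
        m=(hsv[...,1]>36)&(hsv[...,2]>60)
        q=proj(d,[*H,.15])[0];W[:]=0;a,b=up(q).astype(int);W[b-110:b+110,a-75:a+75]=1
        st,h,ce=comp(m&W,up(q),90)
        p=cast(d,dn(h),.179);a=d["T"][:2,3]
        r0=H.copy()
        for _ in range(8):
            v=(p-r0)@((r0-a)/np.hypot(*(r0-a)));s=p[v>.0] 
            f=circ(s,.024,r0);r0=f.x
        print(n,"rim",r0,np.abs(f.fun).mean(),len(s),st, "offset mm",(r0-H)*1e3)
if __name__=="__main__":measure()
E
python3 m.py
```

```text
top hearth [ 0.5548805  -0.0139464   0.15190674] 0.0028200909623360237 [ 1049   865   320   320 86627]
top rim [0.5404849  0.00768638] 0.0028792181183726227 11 [1153  971   55   49 1757] offset mm [-14.39559946  21.63278471]
side hearth [ 0.54744004 -0.00982182  0.08502059] 0.0003747415248697419 [ 1123   953   275   151 20940]
side rim [0.55164404 0.006333  ] 0.00024869820106444666 12 [ 1217   827    82   141 10029] offset mm [ 4.20400905 16.1548109 ]
```

```bash
python3 - <<'E'
from m import *
d=get_image("top");H=cast(d,(301.8,255),.065)[0];R=cast(d,(294.9,247.6),.179)[0];print(H,R,(R-H)*1e3)
hsv=cv2.cvtColor(d["color"],cv2.COLOR_BGR2HSV)
print(hsv[247,280:312].tolist());print(hsv[290:282:-1,302,2],hsv[219:229,302,2],hsv[245,264:276,2])
E
```

```text
[ 0.54975294 -0.01192126] [0.55146086 0.00417053] [ 1.70791829 16.0917916 ]
[[113, 7, 151], [110, 5, 152], [113, 7, 151], [113, 7, 150], [110, 5, 148], [42, 9, 149], [30, 26, 138], [25, 33, 99], [20, 45, 68], [20, 35, 66], [18, 38, 67], [18, 41, 75], [18, 46, 84], [17, 47, 87], [21, 42, 84], [20, 44, 87], [17, 46, 89], [20, 44, 104], [16, 47, 104], [21, 45, 90], [18, 40, 77], [18, 35, 73], [30, 28, 99], [30, 24, 137], [24, 15, 84], [0, 3, 75], [150, 3, 74], [0, 0, 73], [0, 7, 78], [170, 9, 83], [0, 6, 85], [170, 9, 81]]
[112 107  80 122 118 116 149 152] [ 61 105 110 108 109 120 124 137 148 148] [109 107 108 108 110 108 108 116 122 122 133 150]
```

```bash
python3 - <<'E'
s=open("m.py").read()
s=s.replace('(hsv[...,2]>(103 if n=="top" else 190))','(hsv[...,2]>(138 if n=="top" else 190))')
s=s.replace('m=(hsv[...,1]>36)&(hsv[...,2]>60)','m=(hsv[...,1]>(27 if n=="top" else 36))&(hsv[...,2]>55)&(hsv[...,0]>8)&(hsv[...,0]<40)')
open("m.py","w").write(s)
E
python3 m.py
```

```text
top hearth [ 0.54989381 -0.01082495  0.08309372] 0.00023627183220952438 [ 1090   906   236   234 28331]
top rim [0.54941417 0.00445625] 0.0010086084324658596 15 [1146  957   70   79 3776] offset mm [-0.47963601 15.28119516]
side hearth [ 0.54746493 -0.00982306  0.08504084] 0.000373499598273126 [ 1123   953   275   151 20961]
side rim [0.55148045 0.00627608] 0.00017919287594142278 13 [ 1217   827    82   141 10029] offset mm [ 4.01552353 16.0991405 ]
```

Call:
{"method": "send_rows", "body": {
  "deltas": [
    [[-1.9,-2.6,0,0],[-3.9,-5.3,0,0],[-5.8,-8,0,0],[-7.8,-10.6,0,0],[-9.7,-13.3,0,0],[-11.7,-16,0,0],[-13.6,-18.6,0,0],[-15.6,-21.3,0,0],[-17.5,-24,0,0],[-19.5,-26.6,0,0]]
  ],
  "grip": 1,
  "newtons": 5
}}

```text
clock: 1.33
position: [0.4013, -0.2324, 0.25]
tool_rot: [2.646, -1.694, 0.001]
ft_force: [0.5, 0.1, -0.1]
grip_width: 0.0234
```

Call:
{"method": "send_rows", "body": {
  "deltas": [
    [[-1.9,-2.6,0,-5.5],[-3.9,-5.3,0,-11],[-5.8,-8,0,-16.5],[-7.8,-10.6,0,-22],[-9.7,-13.3,0,-27.5],[-11.7,-16,0,-33],[-13.6,-18.6,0,-38.5],[-15.6,-21.3,0,-44],[-17.5,-24,0,-49.5],[-19.4,-26.6,0,-55]]
  ]
}}

```text
clock: 2.17
position: [0.5617, 0.0554, 0.2499]
tool_rot: [3.13, -0.273, 0.001]
ft_force: [-0.2, -1.0, -0.3]
grip_width: 0.0007
```

Call:
{"method": "send_rows", "body": {
  "deltas": [
    [[0,0,2.5,0],[0,0,5,0],[0,0,7.5,0],[0,0,9.5,0],[0,0,11,0],[0,0,11.6,0],[0,0,11.9,0],[0,0,11.9,0],[0,0,11.9,0]]
  ]
}}

```text
clock: 2.92
position: [0.5618, 0.0536, 0.1317]
tool_rot: [3.129, -0.281, 0.002]
ft_force: [0.6, 0.1, 1.2]
grip_width: 0.0005
```

```bash
python3 - <<'E'
from h import *
ims=[]
for n in("top","side"):
    d=get_image(n);im,o=crop(d,[.549,-.01,.13],45,4);print(o);ims.append(im)
cv2.imwrite("pics/c2.png",cv2.resize(np.hstack(ims),(800,400)))
o=get_obs();print(o["position"],o["ft_force"],o["tool_rot"])
E
```

```text
(np.int64(256), np.int64(207))
(np.int64(270), np.int64(187))
[0.56190651 0.0535951  0.13204843] [ 0.32564677 -0.16917228 -0.12979442] [ 3.12895416 -0.28089599  0.00355658]
```

View pics/c2.png

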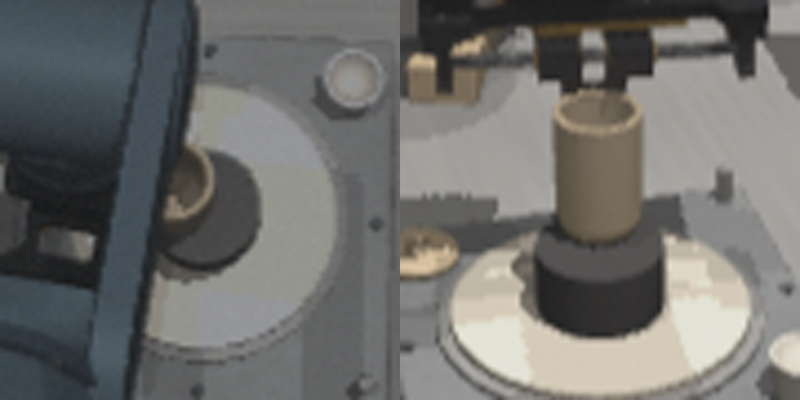

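The tool is behind the crucible in the side view, with its fingers and body clear above the rim. The crucible hasn't moved: rim at (597,115), pedestal at (600,250) in the crop. I'll lower 2 mm and approach slowly.

Call:
{"method": "send_rows", "body": {
  "deltas": [
    [[0,0,0.1,0],[0,0,0.2,0],[0,0.2,0.2,0],[0,0.4,0.2,0],[0,0.6,0.2,0],[0,0.8,0.2,0],[0,1.0,0.2,0],[0,1.2,0.2,0],[0,1.3,0.2,0]]
  ]
}}

```text
clock: 3.77
position: [0.5587, 0.0406, 0.1287]
tool_rot: [3.129, -0.281, -0.0]
ft_force: [0.5, 0.0, -0.8]
grip_width: 0.0009
```

Call:
{"method": "send_rows", "body": {
  "deltas": [
    [[0,0.1,0,0],[0,0.2,0,0],[0,0.3,0,0],[0,0.4,0,0],[0,0.5,0,0],[0,0.6,0,0],[0,0.7,0,0],[0,0.8,0,0],[0,0.9,0,0],[0,1.0,0,0]]
  ]
}}

```text
clock: 4.6
position: [0.5569, 0.031, 0.1288]
tool_rot: [-3.129, 0.281, -0.0]
ft_force: [-0.0, 1.5, 0.7]
grip_width: 0.0003
```

```bash
python3 m.py; python3 - <<'E'
from h import *
ims=[]
for n in("top","side"):
    d=get_image(n);im,o=crop(d,[.549,-.01,.13],45,4);ims.append(im)
cv2.imwrite("pics/c3.png",cv2.resize(np.hstack(ims),(800,400)))
o=get_obs();print(o["position"],o["ft_force"],o["tool_rot"])
E
```

```text
top hearth [ 0.65807412 -0.10297468  0.00182055] 3.2842118374107766e-06 [1337  873    6    2   12]
[0.5568981  0.03093882 0.1286916 ] [1.60798614 1.05926871 1.26287643] [ 3.12889221e+00 -2.81094036e-01 -1.14429445e-04]Traceback (most recent call last):
  File "m.py", line 27, in <module>
    if __name__=="__main__":measure()
                            ~~~~~~~^^
  File "m.py", line 20, in measure
    st,h,ce=comp(m&W,up(q),90)
            ~~~~^^^^^^^^^^^^^^
  File "m.py", line 4, in comp
    i=1+np.argmax(st[1:,4]*(np.hypot(*(ce[1:]-uv).T)<rad))
        ~~~~~~~~~^^^^^^^^^^^^^^^^^^^^^^^^^^^^^^^^^^^^^^^^^
    return _wrapfunc(a, 'argmax', axis=axis, out=out, **kwds)
    return bound(*args, **kwds)
ValueError: attempt to get argmax of an empty sequence
```

View pics/c3.png

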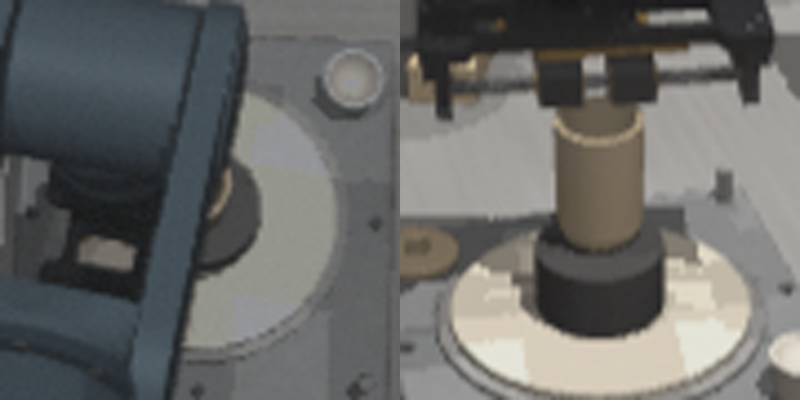

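In the side view the foot front edge has moved from row 241 to 248 in the crop, about 6–7 mm toward the middle. The crucible stands upright, with about 9 mm still to go.

Call:
{"method": "send_rows", "body": {
  "deltas": [
    [[0,0.1,-0.1,0],[0,0.2,-0.1,0],[0,0.3,-0.1,0],[0,0.4,-0.1,0],[0,0.5,-0.1,0],[0,0.6,-0.1,0],[0,0.7,-0.1,0],[0,0.78,-0.1,0],[0,0.78,-0.1,0],[0,0.78,-0.1,0]]
  ]
}}

```text
clock: 5.58
position: [0.5555, 0.0233, 0.1297]
tool_rot: [3.129, -0.281, -0.0]
ft_force: [-0.1, 0.3, -0.2]
grip_width: 0.0007
```

Call:
{"method": "send_rows", "body": {
  "deltas": [
    [[0,-0.2,0,0],[0,-0.6,0,0],[0,-1.2,0,0],[0,-1.8,0,0],[0,-2.0,-2,0],[0,-2,-5,0],[0,-2,-8,0],[0,-2,-11,0],[0,-2,-13,0],[0,-2,-13,0]]
  ]
}}

```text
clock: 6.42
position: [0.5617, 0.0435, 0.2653]
tool_rot: [3.129, -0.28, 0.014]
ft_force: [0.8, -0.4, 0.5]
grip_width: 0.0005
```

Call:
{"method": "send_rows", "body": {
  "deltas": [
    [[-1,-3,0,0],[-3,-6,0,0],[-5,-9,0,0],[-8,-11,0,0],[-11,-13,0,0],[-14,-13,0,0],[-17,-13,0,0],[-17,-13,0,0]]
  ]
}}

```text
clock: 7.08
position: [0.4099, 0.2029, 0.258]
tool_rot: [3.129, -0.275, -0.007]
ft_force: [0.1, 0.3, -0.1]
grip_width: 0.0005
```

```bash
python3 m.py; python3 - <<'E'
from h import *
ims=[]
for n in("top","side"):
    d=get_image(n);im,o=crop(d,[.549,-.01,.13],45,4);ims.append(im)
cv2.imwrite("pics/c4.png",cv2.resize(np.hstack(ims),(800,400)))
E
```

```text
top hearth [ 0.5499278  -0.01084242  0.0830315 ] 0.00020178793102610098 [ 1091   906   234   234 30624]
top rim [ 0.54645949 -0.00740192] 0.0008605053267481791 11 [1166  964   70   77 3648] offset mm [-3.46830472  3.44049489]
side hearth [ 0.54716195 -0.01024886  0.083303  ] 0.00025646743694858595 [ 1126   956   269   147 18922]
side rim [ 0.54886152 -0.0075965 ] 0.00022964328352114194 15 [ 1219   839    82   144 10391] offset mm [1.69956979 2.65236249]
```

View pics/c4.png

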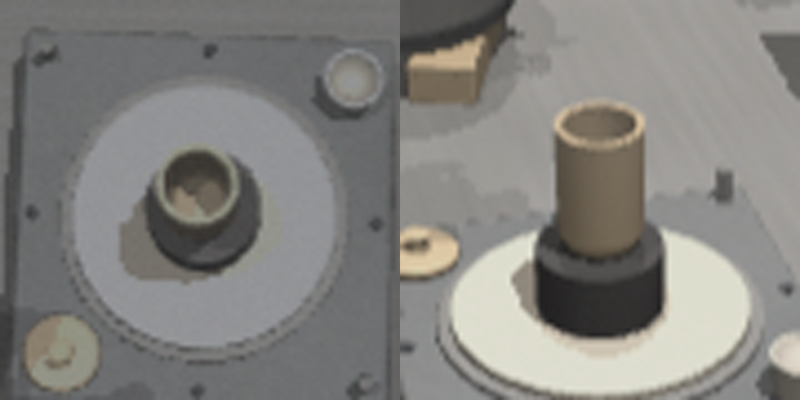

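The crucible is upright and nearly centred. In the top crop its rim is at about (195,187), with some ledge still missing on the upper-left side. In the side crop crucible and pedestal both sit near column 600. The two fits disagree in x, and I suspect the rim radius, so I'll redo the fit with the measured radius and check pedestal against crucible columns.

```bash
python3 - <<'E'
s=open("m.py").read()
s=s.replace("f=circ(s,.024,r0);r0=f.x","e=(r0-a)/np.hypot(*(r0-a));t=p@[-e[1],e[0]];f=circ(s,np.ptp(t)/2,r0);r0=f.x")
s=s.replace('print(n,"rim",','print(n,"rim",np.ptp(t)/2,')
s+='''
def columns():
    d=get_image("side");g=cv2.cvtColor(d["color"],cv2.COLOR_BGR2GRAY).astype(float)
    def mid(rows):
        o=[]
        for r in rows:
            x=cv2.GaussianBlur(g[r:r+1],(3,1),0)[0];e=np.abs(np.gradient(x));L=290+np.argmax(e[290:314]);R=322+np.argmax(e[322:346])
            sub=lambda k:(e[k-1:k+2]*[k-1,k,k+1]).sum()/e[k-1:k+2].sum()
            o.append((sub(L),sub(R)))
        o=np.median(o,0);return o,o.mean()
    return mid(range(221,232)),mid(range(249,256))
'''
open("m.py","w").write(s)
E
python3 -c "
from m import *
measure();print(columns())
d=get_image('side');print(proj(d,[[.549,-.0105,.09],[.549,-.0105,.15],[.55,-.0105,.15],[.549,-.0095,.15]]))"
```

```text
top hearth [ 0.54989991 -0.01089827  0.0830846 ] 0.00021148825786074994 [ 1091   906   234   234 30684]
top rim 0.021151741501424133 [ 0.54979199 -0.0084899 ] 0.00014531344688411413 12 [1169  962   67   78 3667] offset mm [-0.10791995  2.40836784]
side hearth [ 0.54721793 -0.01022522  0.08333314] 0.00024384915694115094 [ 1126   956   270   147 18923]
side rim 0.023874573542761846 [ 0.54884093 -0.00748023] 0.00028725907606909535 15 [ 1219   839    82   144 10383] offset mm [1.62299808 2.74498952]
((array([304.73848987, 324.82275132]), np.float64(314.78062059691894)), (array([300.03021583, 329.05162365]), np.float64(314.54091973714947)))
[[315.26075517 246.27939332]
 [314.91962866 225.34525732]
 [315.3254443  225.28547547]
 [314.81314893 225.13707564]]
```

The y offset comes out at about +2.6 mm from both views. For x the top view gives about 0 and the side view about +2, so I take +1.1 mm. I'll finish with a push of about 2.8 mm along (-0.39, -0.92).

Call:
{"method": "send_rows", "body": {
  "deltas": [
    [[3,2,0,2],[6,4.5,0,4],[9,7,0,6],[12,9.5,0,8],[15,12,0,10],[17.5,13.5,0,12],[18.4,14.1,0,13],[18.4,14.1,0,13],[18.4,14.1,0,13],[18.4,14.1,0,13]]
  ]
}}

```text
clock: 8.32
position: [0.57, 0.0309, 0.2594]
tool_rot: [-3.077, 0.631, 0.002]
ft_force: [-0.1, -0.3, -0.0]
grip_width: 0.0003
```

Call:
{"method": "send_rows", "body": {
  "deltas": [
    [[-0.4,0,2.5,0],[-0.4,0,5,0],[-0.4,0,7.5,0],[-0.4,0,9.5,0],[-0.4,0,11,0],[-0.4,0,12,0],[-0.4,0,12.6,0],[-0.4,0,12.8,0],[-0.4,0,12.8,0],[-0.4,0,12.8,0]]
  ]
}}

```text
clock: 9.15
position: [0.5678, 0.0315, 0.1328]
tool_rot: [-3.077, 0.633, -0.003]
ft_force: [0.0, -0.1, 0.5]
grip_width: 0.0003
```

Call:
{"method": "send_rows", "body": {
  "deltas": [
    [[-0.1,0,0.2,0],[-0.15,0.1,0.3,0],[-0.15,0.25,0.3,0],[-0.15,0.4,0.3,0],[-0.15,0.55,0.3,0],[-0.15,0.7,0.3,0],[-0.15,0.8,0.3,0],[-0.15,0.9,0.3,0],[-0.15,1.0,0.3,0],[-0.15,1.05,0.3,0]]
  ]
}}

```text
clock: 9.98
position: [0.5618, 0.0222, 0.1288]
tool_rot: [-3.077, 0.633, -0.0]
ft_force: [0.1, 0.2, -0.4]
grip_width: 0.0007
```

Call:
{"method": "send_rows", "body": {
  "deltas": [
    [[0,0.05,0,0],[0,0.1,0,0],[0,0.15,0,0],[0,0.2,0,0],[0,0.25,0,0],[0,0.3,0,0],[0,0.35,0,0],[0,0.4,0,0],[0,0.4,0,0],[0,0.4,0,0]]
  ]
}}

```text
clock: 10.82
position: [0.5601, 0.0186, 0.1287]
tool_rot: [3.077, -0.633, -0.0]
ft_force: [1.4, 1.3, 1.3]
grip_width: 0.0002
```

Call:
{"method": "send_rows", "body": {
  "deltas": [
    [[0,-0.2,0,0],[0,-0.6,0,0],[0,-1.2,0,0],[0,-1.8,0,0],[0,-2.0,-2,0],[0,-2,-5,0],[0,-2,-8,0],[0,-2,-11,0],[0,-2,-13,0],[0,-2,-13,0]]
  ]
}}

```text
clock: 11.65
position: [0.5707, 0.0373, 0.2642]
tool_rot: [-3.077, 0.632, -0.014]
ft_force: [0.2, 0.0, 0.7]
grip_width: 0.0007
```

Call:
{"method": "send_rows", "body": {
  "deltas": [
    [[-1,-3,0,0],[-3,-6,0,0],[-5,-9,0,0],[-8,-11,0,0],[-11,-13,0,0],[-14,-13,0,0],[-17,-13,0,0],[-17,-13,0,0]]
  ]
}}

```text
clock: 12.32
position: [0.4584, 0.2261, 0.2571]
tool_rot: [3.078, -0.627, -0.007]
ft_force: [-0.6, -0.2, 0.2]
grip_width: 0.0005
```

```bash
python3 - <<'E'
from m import *
measure();print(columns())
ims=[]
for n in("top","side"):
    d=get_image(n);im,o=crop(d,[.549,-.01,.13],25,8);ims.append(im)
cv2.imwrite("pics/c5.png",np.hstack(ims))
E
```

```text
top hearth [ 0.54995791 -0.01081546  0.08312589] 0.0002048573954512953 [ 1090   906   236   234 30984]
top rim 0.02197832106801442 [ 0.5472026  -0.01180178] 0.0002838971266800955 12 [1173  966   70   78 3735] offset mm [-2.75530826 -0.98632261]
side hearth [ 0.54725827 -0.0102726   0.08329702] 0.0002355069391293012 [ 1126   956   270   147 18620]
side rim 0.024059236846393328 [ 0.5467579  -0.01095176] 0.00018709460037021481 15 [ 1216   842    84   143 10505] offset mm [-0.50036437 -0.67916904]
((array([303.99765258, 324.77464789]), np.float64(314.38615023474176)), (array([300.0286533 , 329.05179616]), np.float64(314.54022472609415)))
```

View pics/c5.png

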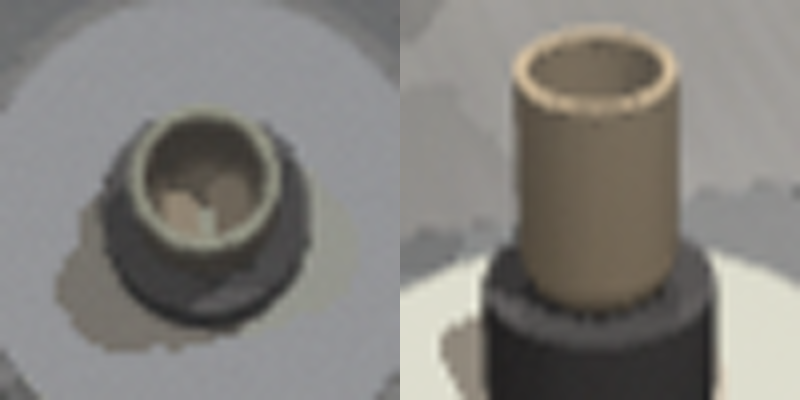

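The crop shows the crucible upright and almost centred. The rim spans about x 130–281 and y 103–252 in the top crop, and in the side view the ledge looks nearly even left and right. I'll check x with the rim outline read from this crop.

```bash
python3 - <<'E'
from m import *
d=get_image("top");im,o=crop(d,[.549,-.01,.13],25,8);H=np.array([.54996,-.01082])
R=cast(d,np.array(o)+(np.array([205.5,177.5])+.5)/8-.5,.179)[0];print("manual top",(R-H)*1e3)
print("centred rim would span", ((proj(d,ring(H,.024,.179))-o+.5)*8-.5).min(0),((proj(d,ring(H,.024,.179))-o+.5)*8-.5).max(0))
# radial gradient edge of the rim in the upsampled gray, rays over the outward half and sides
g=cv2.cvtColor(d["color"],cv2.COLOR_BGR2LAB).astype(float);b=cv2.resize(g[...,2],None,fx=4,fy=4,interpolation=cv2.INTER_CUBIC)
b=cv2.GaussianBlur(b,(0,0),2)
c=R
for it in range(4):
    P=[]
    for a in np.radians(np.arange(-100,101,8)):   # directions in world around +x
        rr=np.arange(.0195,.0285,.0002);w=np.c_[c[0]+rr*np.cos(a),c[1]+rr*np.sin(a),np.full(len(rr),.179)]
        q=((proj(d,w)+.5)*4-.5).astype(np.float32);v=cv2.remap(b.astype(np.float32),q[:,:1],q[:,1:],1)[:,0]
        P.append(w[np.argmin(np.gradient(v)),:2])
    f=circ(np.array(P),.024,c);c=f.x
    f2=edge_in(np.array(P),c)
print("edge fit",(c-H)*1e3,np.abs(f.fun).mean(),"free r",(f2.x[:2]-H)*1e3,f2.x[2])
E
```

```text
manual top [-1.22686469 -1.4943857 ]
centred rim would span [126.72568772 100.71626989] [275.1593185  247.10237183]
edge fit [-0.68912893 -1.27527956] 0.00028158114166008903 free r [-1.32339558 -1.25515082] 0.024514379103749564
```

```bash
python3 -c "
from rig import *
print(get_obs()['ft_force']);print(sign_off())"
```

```text
[ 0.09454965 -0.41192535 -0.06957497]
the job is handed in; nothing more can be done
None
```

The crucible now stands upright about 1 mm from the middle of the pedestal, so the 12 mm ledge should be even to about 1 mm all round. It started about 16 mm off centre. I handed the job in with the arm well clear, at about 12 s on the robot's clock.

I moved it with three slow pushes at its foot, using the closed fingertips about 13 mm above the pedestal top. I did not pinch, lift or tip it. The wrist force stayed near zero throughout, and every move was planned clear of the bystander objects. I did not check those separately for movement, but the close-up views show no disturbance.

**Last checks (mm from centre):**

| View | x | y |
|---|---|---|
| Side view, rim fit | -0.5 | -0.7 |
| Side view, crucible against pedestal columns | about +0.3 | not measured |
| Top view, edge fit | -0.7 to -1.3 | -1.3 |
| Top view, rim read by eye | -1.2 | -1.5 |

- **Disagreement:** the cruder colour-mask fit in the top view gave x = -2.8 mm. I discounted it because the rim's edge fades in that mask and biases x.
- **What I left:** I did not correct the last 1 mm, because it is within the spread of the measurements.

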